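Zero the air bore gauge on its setting ring

TASK

Zero the bench bore gauge: slide the setting ring whose bore fits the upright gauge plug down over the plug until it sits fully home on the shoulder and let it go, while the ring that does not fit stays (or goes back) on the rubber pad. Then take the stylus from its stand, reach its thin shank through the countersunk hole in the top of the readout housing and press the recessed zero button inside, down to its stop but without forcing it; the button must not be pressed before the ring is home. Finish while still holding the stylus with the button held down and the ring still home, and leave the tip box, objective, substrate box and lens cap where they are.

Things in the scene. Friction and masses are not known exactly. Their poses are not given: they have to be found in the camera images.
- bore_gauge: The bench bore gauge, fixed to the table: grey cast base 84 x 172 mm, 13 mm high, with an upright steel gauge plug near its +y end and a white readout housing 78 x 78 mm, 52 mm high, on its -y end, aluminium top panel, tilted dark display on its -x side. Origin: centre of the underside; z up.
- plug_seat (a point): Centre of the plug's seat shoulder (27 mm diameter, 40 mm above the table), on the plug's axis; axes as the gauge. The plug is 16 mm in diameter and rises 33 mm above the seat; its last 7 mm taper to 10 mm. The pedestal under the seat is 27 mm in diameter down to 20 mm above the table, so fingers at a seated ring are free down to there. The nearest wall of the housing is 56 mm from the plug's axis.
- port_mouth (a point): Centre of the mouth of the countersunk hole in the housing's top, 53.5 mm above the table; axes as the gauge. The mouth is 21 mm wide and narrows in a cone to a round bore 10 mm in diameter 5.5 mm below the mouth. The top of the button, unpressed, lies 16.5 mm below the mouth on the same vertical axis. 95 mm from the plug's axis.
- zero_button (a joint): Travel of the recessed zero button straight down: 0 released, 0.006 m fully down. Spring loaded: it begins to move at about 2 N and takes about 5 N at its stop; it comes back up when released. Down counts from 0.0035 m.
- ring_wide: Steel setting ring that fits the plug: 40 mm outside diameter, 16 mm high, bore 17.6 mm, 0.12 kg, lying flat on the pad. Origin: centre of its underside; z along its axis.
- ring_narrow: Steel setting ring of the same outside size, 40 mm diameter and 16 mm high, but with a bore of only 11 mm, 0.14 kg: it does not go over the plug. Origin: centre of its underside.
- ring_pad: Flat black rubber pad, fixed, 85 mm (its x) by 150 mm (its y), 4 mm thick, carrying the two rings side by side along its y, about 74 mm between their centres. Which ring is where varies. Origin: centre of its underside.
- stylus: Stylus standing upright, tip down, in its stand: steel shank 5 mm in diameter and 40 mm long, then a ribbed aluminium handle 12 mm in diameter and 60 mm long; 100 mm in all, 0.04 kg. Origin: the tip; z up along it.
- stylus_handle (a point): Middle of the stylus's handle, 70 mm above the tip, on its axis. In the stand it is 74 mm above the table.
- stylus_stand: Aluminium block 42 x 62 mm, 44 mm high, on a dark foot plate 50 x 70 mm, fixed. The stylus stands in the 9 mm hole at +13 mm along the block's y with the handle's shoulder resting on the top; the smaller hole is empty. Lift the stylus 45 mm straight up to draw it. Origin: centre of the underside.
- tip_box: Bystander: small needle box 45 x 62 x 16 mm. Origin: centre of the underside.
- objective: Bystander: spare microscope objective standing, 33 mm diameter, 57 mm high. Origin: centre of the underside.
- substrate_box: Bystander: flat box 50 x 50 x 13 mm. Origin: centre of the underside.
- lens_cap: Bystander: black lens cap 33 mm diameter, 13 mm high. Origin: centre of the underside.
There are look-alikes about, which are no part of the job. Leave any pink look-alike of the ring_wide alone.

How it is judged:
On the way, in this order (a step that is already met when the one before it is completed fails the run):
1. the ring that fits sits home on the plug's shoulder, let go (z of ring_wide in the frame of plug_seat between -0.003 and 0.003 m and horizontal distance between ring_wide and plug_seat below 0.003 m and angle between ring_wide's own z axis and vertical below 0.08 rad and contact force between the fingers and ring_wide below 0.1 N), for 0.2 s.
2. the stylus is drawn from its stand (z of ring_wide in the frame of plug_seat between -0.003 and 0.003 m and horizontal distance between ring_wide and plug_seat below 0.003 m and angle between ring_wide's own z axis and vertical below 0.08 rad and z of stylus in the frame of stylus_stand above 0.045 m and contact force between the fingers and stylus above 1 N), for 0.1 s.
3. the stylus, held in the fingers, holds the zero button down through the port (z of ring_wide in the frame of plug_seat between -0.003 and 0.003 m and horizontal distance between ring_wide and plug_seat below 0.003 m and angle between ring_wide's own z axis and vertical below 0.08 rad and value of joint zero_button above 0.0035 m and contact force between stylus and bore_gauge above 1 N and contact force between the fingers and stylus above 1 N and horizontal distance between stylus and port_mouth below 0.006 m and z of stylus in the frame of port_mouth below -0.014 m), for 0.5 s.
At the end, for the whole second after the job is handed in: The wide-bore ring sits level on the plug's shoulder (within 3 mm, untouched), the narrow-bore ring lies on the pad, and the stylus, still gripped in the fingers with its tip through the port, keeps the zero button at least 3.5 mm down through the last second (all of step 3 and z of ring_narrow in the frame of ring_pad below 0.007 m and x of ring_narrow in the frame of ring_pad between -0.045 and 0.045 m and y of ring_narrow in the frame of ring_pad between -0.078 and 0.078 m and contact force between the fingers and ring_wide below 0.1 N); the arm keeps its last pose, push and grip.
It fails at once if the zero button is pressed while the ring is not home (value of joint zero_button above 0.002 m and not (z of ring_wide in the frame of plug_seat between -0.003 and 0.003 m and horizontal distance between ring_wide and plug_seat below 0.003 m and angle between ring_wide's own z axis and vertical below 0.08 rad)).
It fails at once if the stylus is forced against the gauge (over 40 N) (contact force between stylus and bore_gauge above 40 N).
It fails at once if a bystander is moved more than 30 mm (distance of any of tip_box, objective, substrate_box, lens_cap from where it was at the start of the episode above 0.03 m).
It also fails if it takes over 58 s, if anything falls off the work surface, if the arm or the gripper's body presses on something with over 40 N, if the wrist force passes 120 N, or if a joint passes its speed limit or range.

ROBOT

A 7-joint arm with a two-finger parallel gripper is mounted at the origin on a cart in front of the work surface, level with it; the furniture and walls round the work are solid. World frame = base frame: x ahead of the robot, y to its left, z up, the work surface at z = 0. Lengths are in m, angles in rad, forces in N, time in s.
With the tool pointing down it reaches from about 0.4 to 0.9 m from the base axis. Payload 5.5 kg.
Tool frame: the origin (TCP) lies midway between the tips of the shut fingers; the grasp point (between the pads) lies 19 mm behind it (manip.grip_depth is the distance from the TCP to the grasp point, in m); z points along the fingers, x is the direction in which the jaws open and shut, and the axes are right-handed (so a half turn about z gives the same grasp; the last joint's range is limited). The gripper opens to 92 mm and grips with 3 to 60 N. Pads are 19 mm wide; open, the fingers measure 130 mm over their backs; the gripper's body (75 mm by 190 mm) begins 47 mm behind the grasp point.
Start: joints at [1.48, 0.501, -0.427, 1.55, 0.221, 1.138, -0.21], TCP at [0.225, -0.61, 0.191] pointing down, gripper open.
Joint ranges: [-2.88, 2.88], [-0.31, 2.03], [-1.54, 1.56], [0.2, 2.42], [-1.41, 4.55], [0.19, 2.02], [-2.57, 2.57]. Speed limits (rad/s): [2.57, 2.57, 3.14, 3.14, 3.14, 3.14, 3.14].

INTERFACE

Orientations are given as a unit quaternion [x, y, z, w].
In Python, from bench import manip, effector, viewer gives the robot as it stands. Calls block until the motion is done:
- manip.move_pose(position, orientation): joint-space move of the TCP to a pose.
- manip.servo_line(position, ori=None, vel=0.15): straight line of the TCP; ori=None keeps the orientation; vel is the mean speed in m/s.
- manip.movej(angles): joint-space move.
- effector.open_jaws() and effector.close(f_grip=None): open the fingers fully, or close them until they stop; f_grip is the grip in N (None keeps the last).
- manip.sleep(seconds).
- manip.solve_ik(position, orientation): joint angles nearest the present ones, or None.
- viewer.get_image(name): name is "side" or "top" or "wrist"; returns the picture (480x640x3 uint8, red, green, blue); there is no depth.
- viewer.get_calibration(name): a dict with "vfov" (degrees; the focal length in pixels is half the picture's height over the tangent of half this angle, whatever the lens; pixels are square), "cx", "cy" (the principal point, pixels), "eye" and "attitude" of the camera in the world. Camera axes: x right, y down, z forward; pixel columns grow to the right and rows downward; lengths in m; the calibration is good to about 2 mm. A picture is of the moment at which its call begins: read the wrist's pose just before it. get_calibration takes no time and is no camera call; for the wrist camera it gives the pose at the moment of the call.
A pose or a line that the arm cannot do raises manip.PlanningError and nothing moves.
- manip.hand_in(): hands the job in, once; it reports no verdict.
Readings, each from a call of its own:
- manip.current_clock(): time.
- manip.current_q(): joint angles.
- manip.current_joint_velocities(): joint speeds.
- manip.current_tau(): joint torques, N m.
- manip.current_tool_pos(): TCP position.
- manip.current_tcp_rot(): TCP orientation.
- manip.current_force(): force on the tool from outside, world axes, zero at the start.
- manip.current_wrist_torque(): the same for the moment, N m.
- manip.current_finger_gap(): finger opening in m.
Only numpy, scipy, OpenCV 4.12 (cv2) and the standard library are available. Lean on these libraries where they do the work, as an engineer would, in place of code of your own. Each camera call takes 0.05 s, during which the arm holds its last target.

## Working session

There is one attempt and no reset: what is moved stays moved. The work goes in short steps, each a Python script; the robot and the scene stay as the last script left them, time stands still between calls to the robot, and variables do not carry over. Pictures are saved under pics/ and viewed, and the job is handed in when it is done.

```bash
ls; mkdir -p pics; python3 - <<'E'
from bench import manip, effector, viewer
import cv2
for n in ["side","top","wrist"]:
    c=viewer.get_calibration(n); print(n,c)
    im=viewer.get_image(n); cv2.imwrite(f"pics/a_{n}.png",im[:,:,::-1])
print(manip.current_clock(),manip.current_tcp_rot(),manip.current_tool_pos(),manip.current_finger_gap(),manip.current_force())
E
```

```text
pics
side {'vfov': 51.652353522471515, 'cx': 318.7903917423606, 'cy': 243.3631385706758, 'eye': array([0.21802731, 0.79399395, 0.90812519]), 'attitude': array([-0.13131184,  0.90800382, -0.39324742,  0.06035497])}
top {'vfov': 46.89105125255577, 'cx': 320.95310400265396, 'cy': 242.3868207046468, 'eye': array([ 0.27303001, -0.07249564,  1.32367174]), 'attitude': array([ 0.711402  , -0.6972869 ,  0.06206174, -0.06202026])}
wrist {'vfov': 67.14477674112814, 'cx': 321.11566743427363, 'cy': 238.79542828911843, 'eye': array([ 0.29611862, -0.58353853,  0.38356383]), 'attitude': array([ 0.81256889, -0.56592302, -0.081011  ,  0.11357888])}
0.15 [ 8.20532263e-01 -5.71599705e-01 -6.22898860e-04 -4.41708991e-04] [ 0.22495664 -0.6091963   0.19009661] 0.09184358693726088 [-0.32032511 -0.35559595 -0.40878577]
```

View pics/a_top.png

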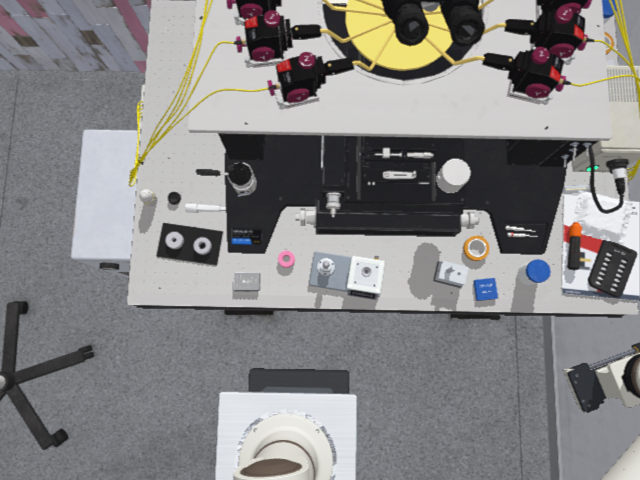

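View pics/a_side.png

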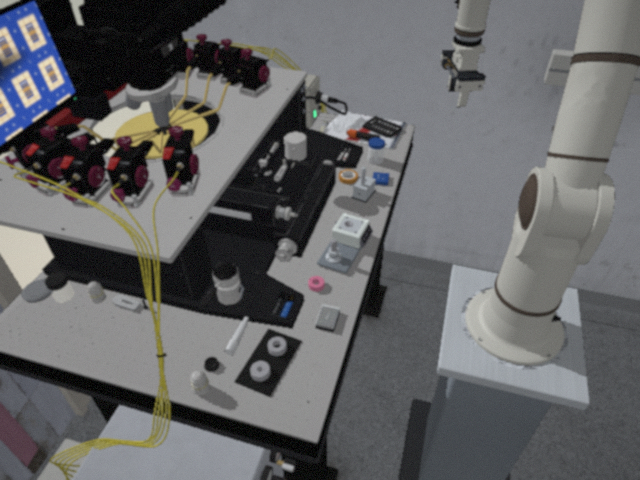

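View pics/a_wrist.png

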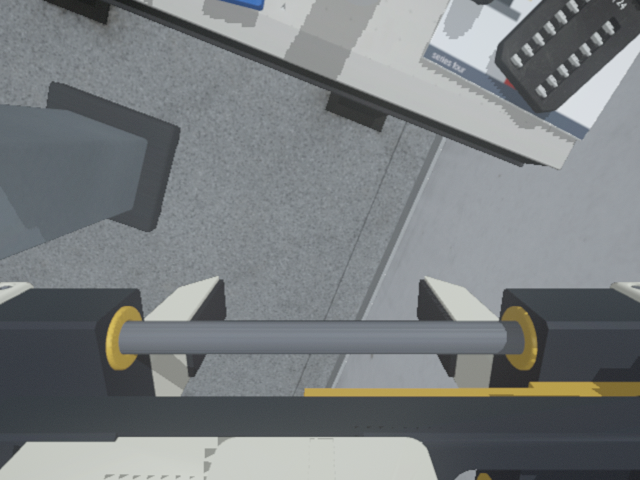

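The top view (up = +x, left = +y) shows the pad with two rings at (174,240) and (202,246), a pink ring at (286,258), the gauge plug at (325,266), the housing port at (366,271) and the stylus stand at (452,272). Next, close crops.

```bash
cat > h.py <<'E'
from bench import manip, effector, viewer
import cv2, numpy as np
from scipy.spatial.transform import Rotation as R
def cal(n):
    c=viewer.get_calibration(n); f=240/np.tan(np.radians(c['vfov'])/2)
    return c['eye'],R.from_quat(c['attitude']).as_matrix(),f,c['cx'],c['cy']
def ray(C,u,v):
    e,M,f,cx,cy=C; d=M@np.array([(u-cx)/f,(v-cy)/f,1]); return e,d/np.linalg.norm(d)
def onz(C,u,v,z):
    e,d=ray(C,u,v); return e+d*(z-e[2])/d[2]
def proj(C,p):
    e,M,f,cx,cy=C; q=M.T@(np.asarray(p)-e); return q[:2]/q[2]*f+[cx,cy]
def crop(im,x,y,w,h,s,name):
    cv2.imwrite(name,cv2.resize(im[y:y+h,x:x+w,::-1],None,fx=s,fy=s,interpolation=cv2.INTER_CUBIC))
E
python3 - <<'E'
from h import *
T=cv2.imread('pics/a_top.png')[:,:,::-1]
crop(T,150,215,100,80,8,'pics/c1.png'); crop(T,270,230,130,80,6,'pics/c2.png'); crop(T,410,220,100,90,6,'pics/c3.png')
S=cv2.imread('pics/a_side.png')[:,:,::-1]
crop(S,220,150,190,240,2.5,'pics/c4.png')
C=cal('top')
for n,u,v,z in [('ringA',174,240,.02),('ringB',202,246,.02),('pink',286,258,.016),('plug',325,266,.073),('port',366,271,.0535),('stand',452,272,.044),('stylus',452,270,.104),('tipbox',246,282,.016)]:
    print(n,onz(C,u,v,z).round(4))
E
```

```text
ringA [0.5032 0.2815 0.02  ]
ringB [0.49   0.2137 0.02  ]
pink [0.4656 0.0124 0.016 ]
plug [ 0.4406 -0.0806  0.073 ]
port [ 0.4335 -0.1757  0.0535]
stand [ 0.4364 -0.3766  0.044 ]
stylus [ 0.4332 -0.3625  0.104 ]
tipbox [0.4063 0.1054 0.016 ]
```

View pics/c1.png

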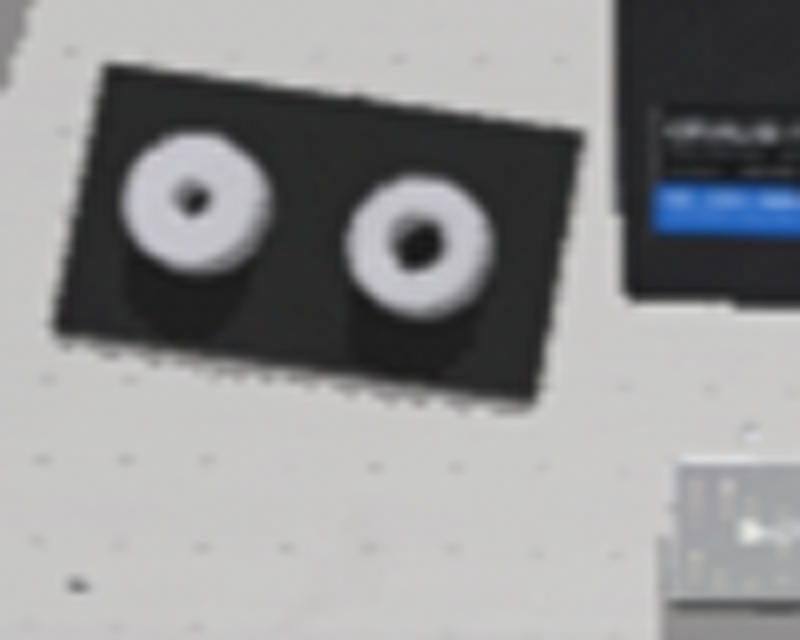

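View pics/c2.png

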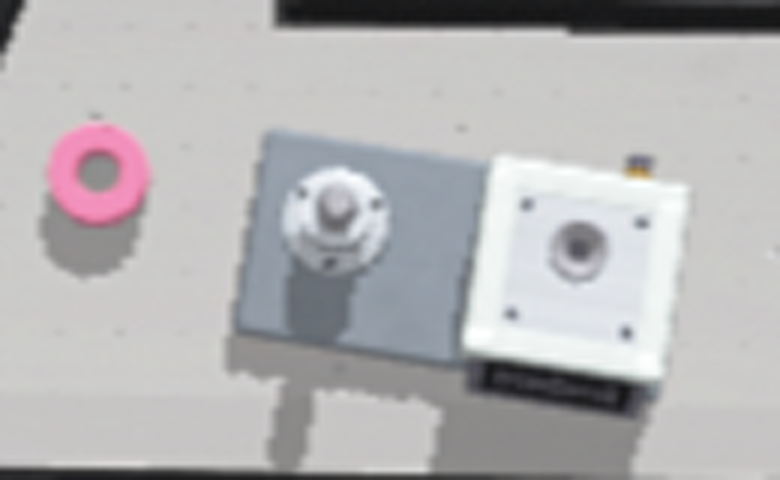

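View pics/c3.png

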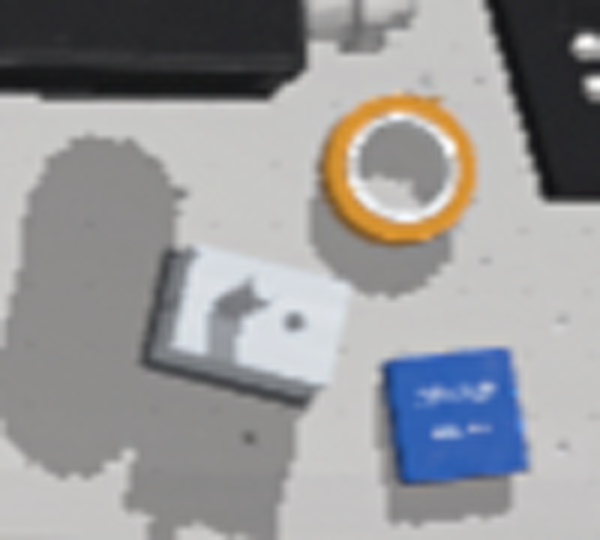

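View pics/c4.png

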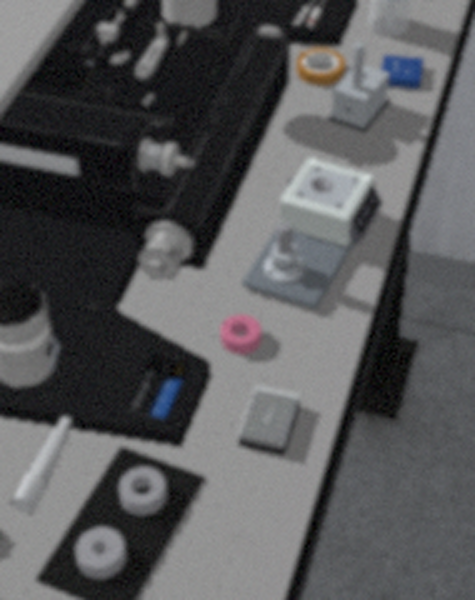

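Candidates for the ring that fits:
- Pad ring A at top px (174,240): small bore.
- Pad ring B at (202,246): clearly larger bore.
- Pink ring at (286,258): look-alike, to be left alone.
- Orange tape roll at (476,248): not a match.

I choose ring B. My first check disagrees, though: the ring spacing casts to 69 mm instead of 74, so the lens may not be a pinhole. I'll test that on known sizes.

```bash
python3 - <<'E'
from h import *
C=cal('top'); e,M,f,cx,cy=C
def cast(u,v,z,mode):
    x=np.array([u-cx,v-cy]); r=np.linalg.norm(x)
    th={'pin':np.arctan(r/f),'equid':r/f,'stereo':2*np.arctan(r/2/f),'equisolid':2*np.arcsin(r/2/f)}[mode]
    d=M@np.r_[x/r*np.sin(th),np.cos(th)]; return e+d*(z-e[2])/d[2]
o=np.array([150,215])
pad=[o+np.array(p)/8 for p in [(105,65),(582,131),(538,404),(55,334)]]
rings=[o+np.array(p)/8 for p in [(196,202),(420,247)]]
for m in ['pin','equid','stereo','equisolid']:
    P=[cast(*p,.004,m) for p in pad]; Q=[cast(*p,.02,m) for p in rings]
    print(m,[round(float(np.linalg.norm(P[i]-P[(i+1)%4]))*1e3,1) for i in range(4)],np.linalg.norm(Q[0]-Q[1])*1e3,Q[1].round(4), 'yaw',[round(float(np.degrees(np.arctan2(*(P[i]-P[j])[:2][::-1]))),1) for i,j in((0,3),(1,2))])
T=cv2.imread('pics/a_top.png')
g=cv2.cvtColor(T,cv2.COLOR_BGR2GRAY).astype(int)
# shelf lower edge / table front edge straightness
for x in range(200,611,45):
    print(x,int(np.argmin(np.diff(g[100:150,x])))+100, end=' | ')
print()
for x in range(140,540,40):
    print(x,int(np.argmin(np.diff(g[285:325,x])))+285, end=' | ')
E
```

```text
pin [147.2, 84.3, 147.7, 83.5] 68.853827948743 [0.4903 0.2125 0.02  ] yaw [-6.4, -6.1]
equid [155.7, 85.3, 156.5, 86.1] 72.8485269321616 [0.4901 0.2169 0.02  ] yaw [-6.8, -6.4]
stereo [153.5, 85.0, 154.2, 85.4] 71.80533344886632 [0.4901 0.2158 0.02  ] yaw [-6.7, -6.3]
equisolid [156.9, 85.4, 157.7, 86.4] 73.38395590751023 [0.49   0.2175 0.02  ] yaw [-6.9, -6.4]
200 129 | 245 133 | 290 134 | 335 135 | 380 133 | 425 134 | 470 137 | 515 138 | 560 139 | 605 146 | 
140 304 | 180 305 | 220 306 | 260 307 | 300 307 | 340 308 | 380 309 | 420 310 | 460 310 | 500 311 |
```

The table edge is straight to within 1 px across the image, so the pinhole model holds. The pad casts to 147 x 84 mm against 150 x 85, which is close enough for coarse positions. I'll refine with the wrist camera, checking reachability first.

```bash
cat >> h.py <<'E'
def Q(deg):
    a=np.radians(deg); x=np.array([np.cos(a),np.sin(a),0]); z=np.array([0,0,-1.]); y=np.cross(z,x)
    return R.from_matrix(np.c_[x,y,z]).as_quat()
E
python3 - <<'E'
from h import *
M=R.from_quat(manip.current_tcp_rot()).as_matrix(); C=cal('wrist')
print('cam in tool',M.T@(C[0]-manip.current_tool_pos()),'fwd in tool',M.T@C[1][:,2],'right',M.T@C[1][:,0])
for y in (-6,174):
  for p in [(.42,-.44,.2),(.44,-.15,.2),(.49,.15,.2),(.49,.213,.03),(.44,-.08,.06),(.435,-.36,.06),(.433,-.175,.09)]:
    q=manip.solve_ik(np.array(p),Q(y)); print(y,p,None if q is None else np.round(q,2))
E
```

```text
cam in tool [ 0.00035327 -0.07565866 -0.19359993] fwd in tool [-0.00133048  0.27628382  0.96107517] right [9.99999104e-01 2.26118052e-04 1.31936059e-03]
-6 (0.42, -0.44, 0.2) [ 1.3   0.48 -0.73  1.64  0.34  1.15  0.39]
-6 (0.44, -0.15, 0.2) [ 1.13  0.23 -0.96  1.98  0.22  1.04 -0.04]
-6 (0.49, 0.15, 0.2) [ 0.65  0.52 -1.29  1.87  0.54  1.18 -0.94]
-6 (0.49, 0.213, 0.03) [ 0.28  0.71 -0.97  1.95  0.76  0.9  -1.19]
-6 (0.44, -0.08, 0.06) [ 0.85  0.44 -0.86  2.14  0.49  0.76 -0.43]
-6 (0.435, -0.36, 0.06) [ 1.16  0.58 -0.67  1.87  0.46  0.86  0.16]
-6 (0.433, -0.175, 0.09) [ 1.05  0.41 -0.85  2.08  0.42  0.83 -0.16]
174 (0.42, -0.44, 0.2) [ 0.86  0.39 -0.12  1.66  0.05  1.1  -2.52]
174 (0.44, -0.15, 0.2) [-0.85  0.34  1.35  2.03 -0.39  1.07 -2.57]
174 (0.49, 0.15, 0.2) [ 0.65  0.52 -1.29  1.87  0.54  1.18  2.2 ]
174 (0.49, 0.213, 0.03) [ 0.45  0.98 -1.31  1.94  1.06  1.15  1.74]
174 (0.44, -0.08, 0.06) [-0.7   0.49  1.    2.19 -0.6   0.77 -2.55]
174 (0.435, -0.36, 0.06) [-0.15  0.81  1.13  1.91 -0.87  1.02 -1.87]
174 (0.433, -0.175, 0.09) [-0.36  0.38  0.82  2.12 -0.39  0.8  -2.54]
```

```bash
python3 - <<'E'
from h import *
import pickle
D={}
for n,p in [('stand',(.43,-.44,.2)),('gauge',(.435,-.20,.2)),('rings',(.48,.17,.2))]:
    manip.move_pose(np.array(p),Q(-5))
    c=cal('wrist'); im=viewer.get_image('wrist'); cv2.imwrite(f'pics/b_{n}.png',im[:,:,::-1]); D[n]=c
    print(n,manip.current_clock(),manip.current_tool_pos())
pickle.dump(D,open('D.pkl','wb'))
E
```

```text
stand 1.2333 [ 0.42805375 -0.4421432   0.19960021]
gauge 2.2333 [ 0.43522227 -0.20244929  0.20015469]
rings 3.675 [0.48061971 0.16817414 0.19967046]
```

View pics/b_stand.png

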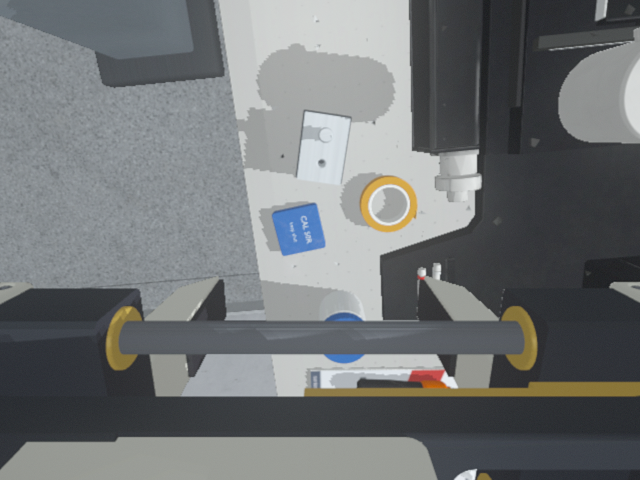

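View pics/b_gauge.png

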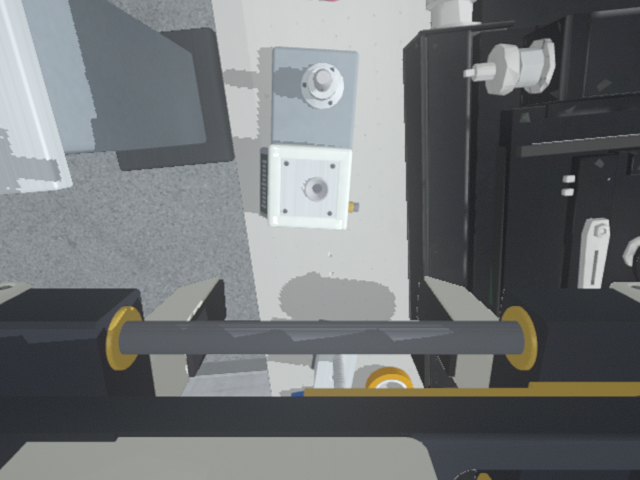

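View pics/b_rings.png

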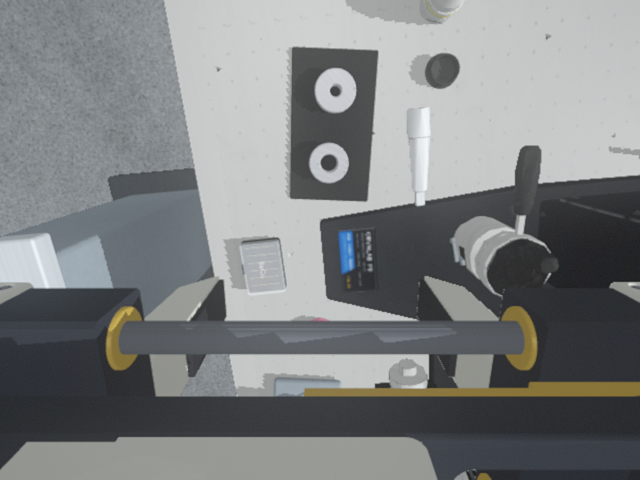

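The wrist pictures show the stylus in its stand at (326,134), with the stand's empty hole at (322,162); the plug at (322,80); the port at (316,188); and, on the pad, the wide-bore ring at (328,162) and the narrow-bore ring at (336,90). I'll extract centres by contours.

```bash
python3 - <<'E'
from h import *
import pickle
D=pickle.load(open('D.pkl','rb'))
im={n:cv2.imread(f'pics/b_{n}.png') for n in D}
g=cv2.cvtColor(im['rings'],cv2.COLOR_BGR2GRAY)
c=D['rings']
_,b=cv2.threshold(g,120,255,0)
roi=np.zeros_like(b); roi[52:195,297:366]=b[52:195,297:366]
cs,h=cv2.findContours(roi,cv2.RETR_CCOMP,cv2.CHAIN_APPROX_NONE)
for k in cs:
    if len(k)>12 and cv2.contourArea(k)>20:
        e=cv2.fitEllipse(k); u,v=e[0]
        sz=np.linalg.norm(c[0]-onz(c,u,v,.02))/c[2]*1e3
        print('ring/bore px',np.round(e[0],1),'dia mm',np.round(np.array(e[1])*sz,1),'z.02',onz(c,u,v,.02).round(4),'z.012',onz(c,u,v,.012).round(4))
crop(im['gauge'][:,:,::-1],260,30,110,210,2.8,'pics/d1.png')
crop(im['gauge'][:,:,::-1],290,50,64,64,9,'pics/d1b.png')
crop(im['gauge'][:,:,::-1],284,156,64,64,9,'pics/d1c.png')
crop(im['stand'][:,:,::-1],280,100,90,100,6,'pics/d2.png')
crop(im['rings'][:,:,::-1],280,40,110,170,3.5,'pics/d3.png')
E
```

```text
ring/bore px [328.5 162.5] dia mm [40.6 41.1] z.02 [0.4933 0.2155 0.02  ] z.012 [0.4934 0.2149 0.012 ]
ring/bore px [328.5 162.4] dia mm [17.5 18.1] z.02 [0.4933 0.2156 0.02  ] z.012 [0.4934 0.215  0.012 ]
ring/bore px [335.1  89.9] dia mm [42.6 46.7] z.02 [0.5053 0.283  0.02  ] z.012 [0.5057 0.2839 0.012 ]
ring/bore px [335.   90.6] dia mm [11.2 12.2] z.02 [0.5051 0.2824 0.02  ] z.012 [0.5055 0.2833 0.012 ]
```

View pics/d1b.png

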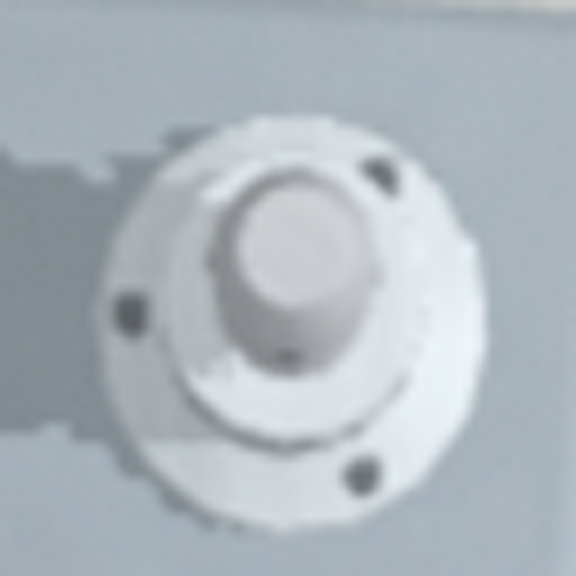

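View pics/d1c.png

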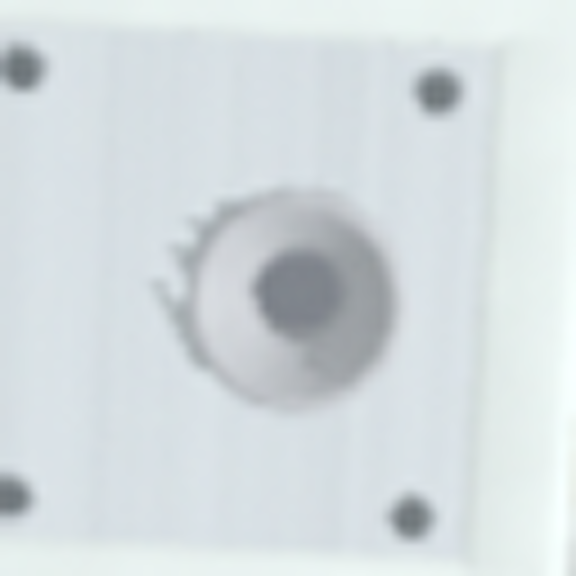

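View pics/d2.png

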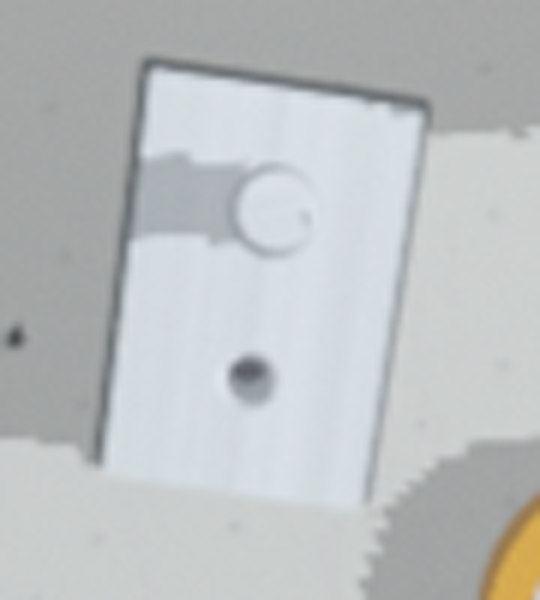

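View pics/d3.png

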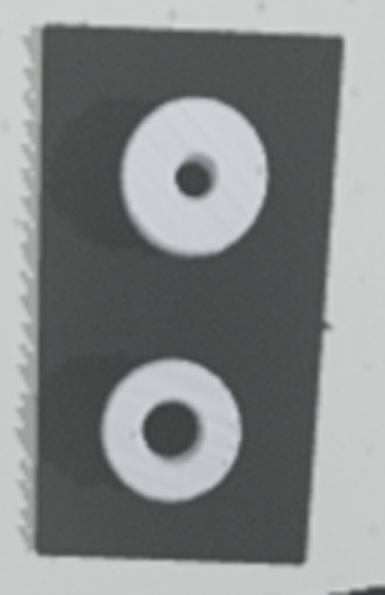

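```bash
python3 - <<'E'
from h import *
import pickle
D=pickle.load(open('D.pkl','rb'))
g=D['gauge'];s=D['stand'];r=D['rings']
tip=onz(g,323.4,77.6,.073); seat=onz(g,322.6,83.3,.040); port=onz(g,316.6,189.1,.0535); sty=onz(g,0,0,0)
sty=onz(s,326,135,.104); hole=onz(s,280+250/6,100+380/6,.044)
print('tip',tip,'seat',seat,'port',port,'d',np.linalg.norm((tip-port)[:2]),np.linalg.norm((seat-port)[:2]))
base=[onz(g,*p,.013) for p in [(273,47),(358,51)]]; print('base w',np.linalg.norm(base[0]-base[1]))
ax=tip-port; print('gauge yaw',np.degrees(np.arctan2(-ax[0],ax[1])))
print('sty',sty,'hole',hole,np.linalg.norm((sty-hole)[:2]))
cor=[onz(s,280+a/6,100+b/6,.044) for a,b in [(145,62),(428,103),(368,505),(100,465)]]
print('block',np.round(cor,4),[np.linalg.norm(cor[i]-cor[(i+1)%4]) for i in range(4)],'ctr',np.mean(cor,0))
pad=[onz(r,280+a/3.5,40+b/3.5,.004) for a,b in [(43,25),(343,38),(304,563),(35,552)]]
print('pad',np.round(pad,4),[np.linalg.norm(pad[i]-pad[(i+1)%4]) for i in range(4)],np.mean(pad,0))
# top camera
C=cal('top')
print('top: tip',onz(C,270+337/6,230+207/6,.073),'port',onz(C,270+579/6,230+250/6,.0535),'sty',onz(C,410+243/6,220+297/6,.104))
E
```

```text
tip [ 0.44894746 -0.08306436  0.073     ] seat [ 0.44843697 -0.08315169  0.04      ] port [ 0.43438153 -0.17625407  0.0535    ] d 0.0943211951378462 0.09415735606270843
base w 0.08097399572731068
gauge yaw -8.883680588581711
sty [ 0.43988323 -0.36764631  0.104     ] hole [ 0.43422854 -0.39307446  0.044     ] 0.026049300492333383
block [[ 0.4226 -0.3444  0.044 ]
 [ 0.4651 -0.3542  0.044 ]
 [ 0.4513 -0.4144  0.044 ]
 [ 0.4092 -0.4042  0.044 ]] [np.float64(0.04353914552386785), np.float64(0.061756876941442336), np.float64(0.043363561386659824), np.float64(0.061279949368705865)] ctr [ 0.43704318 -0.37929031  0.044     ]
pad [[0.4676 0.327  0.004 ]
 [0.5504 0.3163 0.004 ]
 [0.5315 0.1698 0.004 ]
 [0.4487 0.1807 0.004 ]] [np.float64(0.08349590624966235), np.float64(0.14769891076877678), np.float64(0.0835284540195934), np.float64(0.1475441098533202)] [0.4995898  0.24847209 0.004     ]
top: tip [ 0.4441198  -0.08324298  0.073     ] port [ 0.43197141 -0.17685803  0.0535    ] sty [ 0.43424181 -0.35915846  0.104     ]
```

Ring B is confirmed as wide: bore 17.5 to 18.1 mm and OD 41 mm. Plug to port measures 94.3 mm (nominal 95), the gauge yaw is about -8.5°, and the stylus to the empty hole is 26 mm. I'll grasp the ring gently, which centres it on the TCP along the jaw axis. Then I'll reopen and look again, to calibrate the wrist camera's lateral bias before fitting.

```bash
cat >> h.py <<'E'
def st(*a): print(*a,'t',round(manip.current_clock(),2),'tcp',manip.current_tool_pos().round(4),'F',manip.current_force().round(1),'gap',round(manip.current_finger_gap(),4))
def look(name):
    c=cal('wrist'); p=manip.current_tool_pos(); im=viewer.get_image('wrist'); cv2.imwrite(f'pics/{name}.png',im[:,:,::-1])
    import pickle; pickle.dump((c,p),open(f'pics/{name}.pkl','wb')); return c,p,im
def rel(p,u,tcp,yaw): # to tool-ish planar frame (x_tool, world-left)
    a=np.radians(yaw); d=(np.asarray(p)-tcp)[:2]; return np.array([d@[np.cos(a),np.sin(a)], d@[-np.sin(a),np.cos(a)]])
E
python3 - <<'E'
from h import *
q=Q(-8)
manip.move_pose(np.array([.4933,.2152,.10]),q); st('above')
manip.servo_line(np.array([.4933,.2152,.0065]),vel=.12); st('down')
effector.close(5); st('closed'); p0=manip.current_tool_pos(); print(p0)
effector.open_jaws(); st('open')
manip.servo_line(np.array([.4933,.2152,.10]),vel=.2)
a=np.radians(-8); off=np.array([-np.sin(a),np.cos(a),0])*.065
manip.move_pose(np.array([.4933,.2152,.20])-off,q)
manip.sleep(.2); st('view'); c,p,im=look('e_ring')
b=cv2.threshold(cv2.cvtColor(im,cv2.COLOR_RGB2GRAY),120,255,0)[1]
u0,v0=proj(c,[p0[0],p0[1],.02]).astype(int); print(u0,v0)
roi=np.zeros_like(b); roi[v0-28:v0+28,u0-28:u0+28]=b[v0-28:v0+28,u0-28:u0+28]
for k in cv2.findContours(roi,cv2.RETR_CCOMP,cv2.CHAIN_APPROX_NONE)[0]:
    if cv2.contourArea(k)>60:
        e=cv2.fitEllipse(k); x=onz(c,*e[0],.02); print(np.round(e[0],1),np.round(e[1],1),x.round(4),'minus grasp, tool frame',rel(x,0,p0,-8).round(4))
crop(im,u0-60,v0-60,120,120,5,'pics/e1.png')
E
```

```text
above t 4.19 tcp [0.4932 0.2148 0.1002] F [0.  0.5 0.5] gap 0.092
down t 5.12 tcp [0.4938 0.2157 0.0071] F [ 0.2 -0.3 -0.5] gap 0.092
closed t 6.56 tcp [0.4933 0.2152 0.0065] F [-0.  -0.9 -0.3] gap 0.0004
[0.4932983  0.21517958 0.00649904]
open t 8.02 tcp [0.4933 0.2152 0.0065] F [-1.   0.4  0. ] gap 0.0916
view t 9.38 tcp [0.4832 0.1514 0.1986] F [0.7 0.1 0.4] gap 0.0915
321 145
[321.7 145.6] [39.5 41.1] [0.4933 0.2154 0.02  ] minus grasp, tool frame [-0.0001  0.0002]
[321.8 145.7] [17.6 17.9] [0.4933 0.2153 0.02  ] minus grasp, tool frame [0.     0.0001]
```

View pics/e1.png

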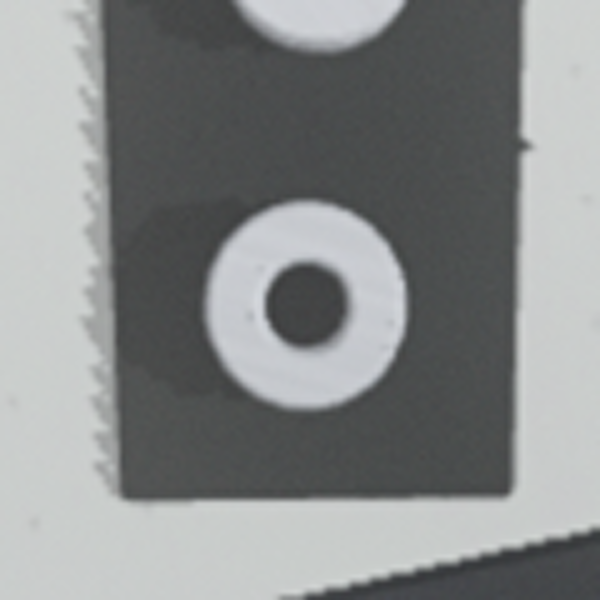

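The jaws closed fully (gap 0.0004) without touching the ring, and the ring has not moved. So the fingers closed on nothing, either above the ring or off to one side. I'll check the finger geometry and triangulate the ring with the side camera before trying again.

```bash
python3 - <<'E'
from h import *
st('now')
im=viewer.get_image('side'); cv2.imwrite('pics/f_side.png',im[:,:,::-1])
crop(im,190,260,200,150,4,'pics/f1.png')
c=cal('side'); t=cal('top'); w=cal('wrist')
print('ring proj side',proj(c,[.4933,.2154,.02]),'tcp proj side',proj(c,manip.current_tool_pos()),'top',proj(t,[.4933,.2154,.02]),'tcp',proj(t,manip.current_tool_pos()))
M=R.from_quat(manip.current_tcp_rot()).as_matrix(); p=manip.current_tool_pos()
for z in (0,-.019,-.04): print(z,[proj(w,p+M@[x,yy,z]).round() for x in(-.046,.046) for yy in (-.0095,.0095)])
im=viewer.get_image('top'); cv2.imwrite('pics/f_top.png',im[:,:,::-1])
E
```

```text
now t 9.43 tcp [0.4833 0.1514 0.1988] F [ 0.6  0.  -0. ] gap 0.0917
ring proj side [275.80604144 343.53216602] tcp proj side [285.62996538 266.062205  ] top [201.36009761 244.6091305 ] tcp [213.69961117 235.10294059]
0 [array([238., 256.]), array([240., 287.]), array([401., 256.]), array([399., 287.])]
-0.019 [array([230., 267.]), array([232., 301.]), array([409., 267.]), array([406., 301.])]
-0.04 [array([218., 284.]), array([222., 321.]), array([419., 283.]), array([416., 321.])]
```

View pics/f1.png

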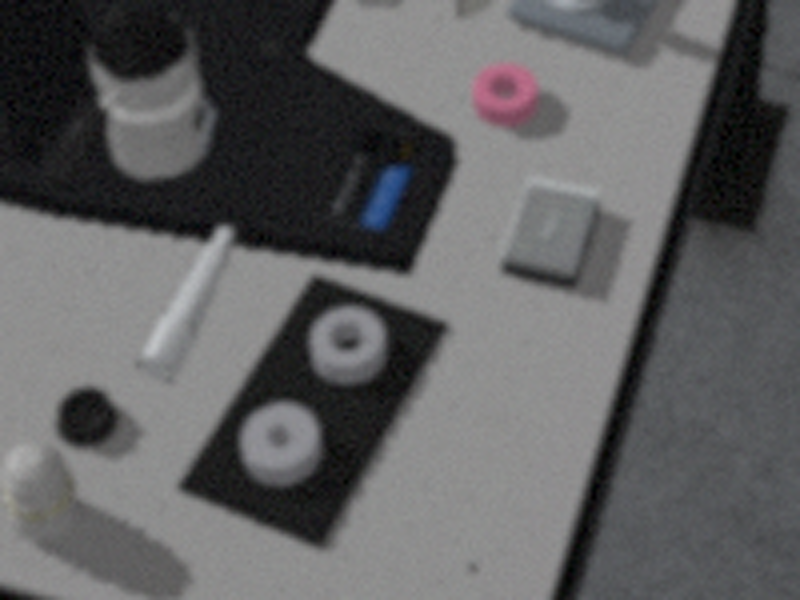

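View pics/f_side.png

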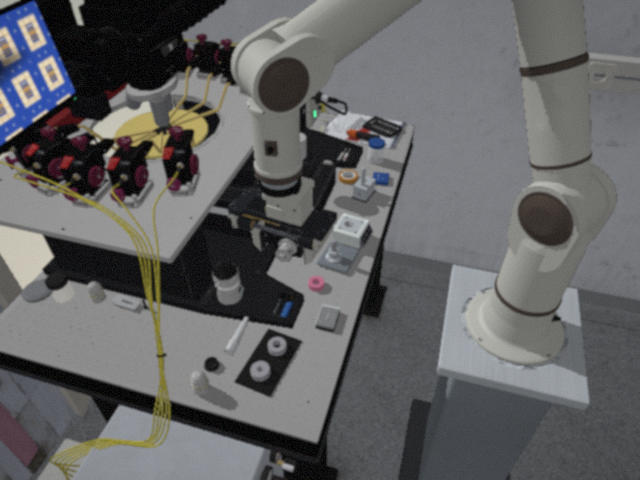

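View pics/e_ring.png

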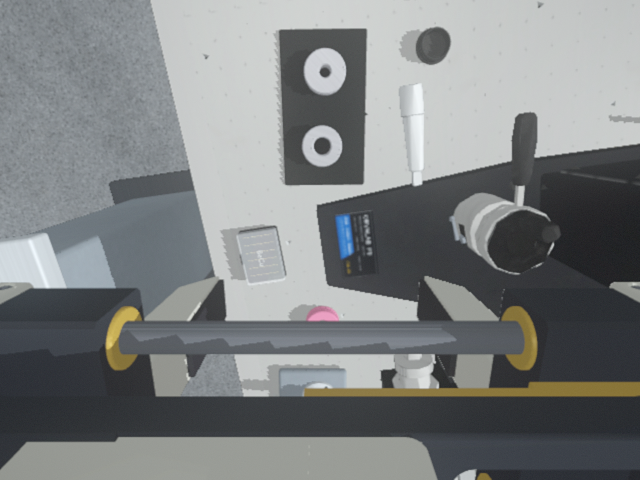

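```bash
python3 - <<'E'
from h import *
S=cv2.imread('pics/f_side.png')[:,:,::-1]
c=cal('side');M=R.from_quat(manip.current_tcp_rot()).as_matrix(); p=manip.current_tool_pos()
im=cv2.resize(S[180:290,210:360],None,fx=5,fy=5,interpolation=cv2.INTER_CUBIC)
for z,col in((0,(255,0,0)),(-.019,(0,255,0)),(-.04,(0,0,255)),(-.066,(255,255,0))):
  for x in (-.046,0,.046):
    u=(proj(c,p+M@[x,0,z])-[210,180])*5; cv2.circle(im,tuple(int(v) for v in u),4,col,-1)
cv2.imwrite('pics/f2.png',im[:,:,::-1])
S=cv2.imread('pics/e_ring.png')[:,:,::-1]
crop(S,120,260,400,130,2,'pics/f3.png')
E
```

```text
(no output)
```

View pics/f2.png

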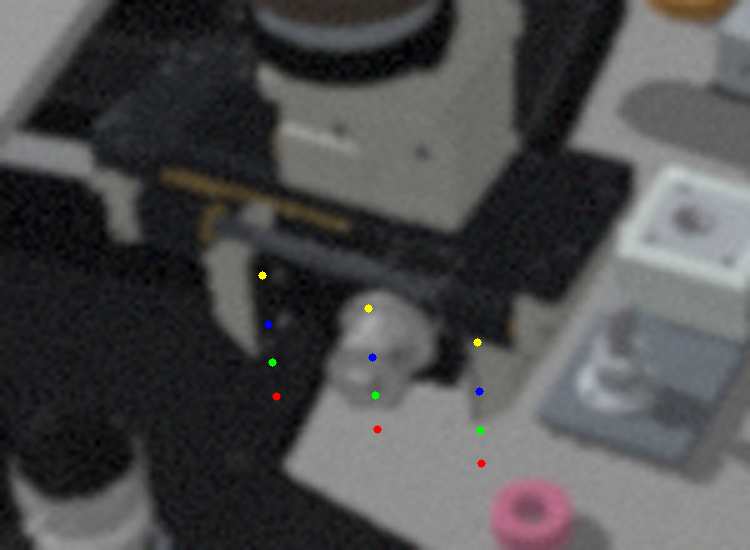

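View pics/f3.png

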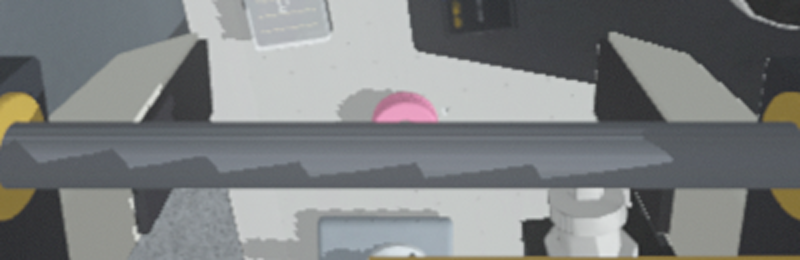

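In the side view the visible fingertips sit near the green (grasp point) dots, well behind the reported TCP (red). That would explain the miss. I'll triangulate the tips from both views.

```bash
python3 - <<'E'
from h import *
print(manip.grip_depth)
c=cal('side');w=cal('wrist');M=R.from_quat(manip.current_tcp_rot()).as_matrix(); p=manip.current_tool_pos()
def tri(a,b):
    (e1,d1),(e2,d2)=a,b; s=np.linalg.lstsq(np.c_[d1,-d2],e2-e1,rcond=None)[0]; A=e1+d1*s[0];B=e2+d2*s[1]; return (A+B)/2,np.linalg.norm(A-B)
for s,wv in [((210+255/5,180+355/5),(222.5,279)),((210+255/5,180+355/5),(425,277)),((210+480/5,180+425/5),(222.5,279)),((210+480/5,180+425/5),(425,277))]:
    X,g=tri(ray(c,*s),ray(w,*wv)); print('tool frame',(M.T@(X-p)).round(4),'gap',g.round(4))
for z in(0,-.01,-.02,-.03,-.04): print(z,[((proj(c,p+M@[x,-.0095,z])-[210,180])*5).round() for x in(-.046,.046)],[proj(w,p+M@[x,-.0095,z]).round() for x in(-.046,.046)])
E
```

```text
0.0188
tool frame [-0.0091 -0.065  -0.1219] gap 0.0401
tool frame [ 0.051  -0.0069 -0.0274] gap 0.0027
tool frame [-0.0482 -0.0058 -0.0274] gap 0.0016
tool frame [0.0131 0.0137 0.0006] gap 0.0957
0 [array([471., 480.]), array([265., 412.])] [array([238., 256.]), array([401., 256.])]
-0.01 [array([470., 462.]), array([263., 394.])] [array([234., 262.]), array([405., 262.])]
-0.02 [array([470., 444.]), array([261., 376.])] [array([229., 268.]), array([409., 268.])]
-0.03 [array([469., 426.]), array([259., 358.])] [array([224., 275.]), array([414., 275.])]
-0.04 [array([468., 408.]), array([257., 340.])] [array([219., 284.]), array([419., 284.])]
```

Both fingertips triangulate to about 27 mm behind the reported TCP, with ray gaps of 2 to 3 mm. So the tips really sit about 27 mm higher than the reported TCP, which puts them at 34 mm during the first close, above the 20 mm ring top. I'll descend 27 mm lower in guarded steps, watching force.

```bash
python3 - <<'E'
from h import *
q=Q(-8); X,Y=.4933,.2153
manip.move_pose(np.array([X,Y,.06]),q)
manip.servo_line(np.array([X,Y,-.008]),vel=.12); st('d'); f0=manip.current_force()[2]
for z in (-.012,-.015,-.018,-.0205):
    manip.servo_line(np.array([X,Y,z]),vel=.03); st(z)
    if manip.current_force()[2]-f0>4: break
effector.close(5); st('closed')
S=viewer.get_image('side'); cv2.imwrite('pics/g_side.png',S[:,:,::-1]); crop(S,200,270,160,120,5,'pics/g1.png')
E
```

```text
d t 10.92 tcp [ 0.4938  0.2156 -0.0074] F [ 0.3 -0.5  0.3] gap 0.092
-0.012 t 11.2 tcp [ 0.4935  0.2153 -0.0117] F [-0.7  0.4  0.9] gap 0.092
-0.015 t 11.45 tcp [ 0.4932  0.2152 -0.0151] F [-0.2  0.  -0.5] gap 0.0919
-0.018 t 11.7 tcp [ 0.4931  0.2152 -0.0182] F [ 1.   0.5 -0. ] gap 0.092
-0.0205 t 11.95 tcp [ 0.4932  0.2152 -0.0207] F [ 1.  -0.7  0.7] gap 0.0915
closed t 12.82 tcp [ 0.4932  0.2153 -0.0205] F [-0.5  0.3  1.1] gap 0.0393
```

View pics/g1.png

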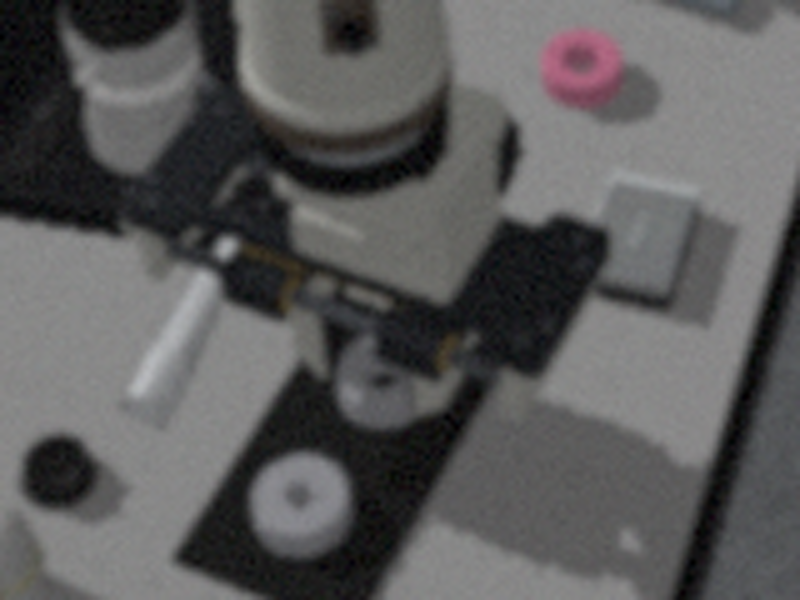

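The gap of 39.3 mm means the ring is held. I'll raise the grip and lift; the held ring should show in the wrist image just above the rod.

```bash
python3 - <<'E'
from h import *
effector.close(20); st('grip')
manip.servo_line(np.array([.4933,.2153,.13]),vel=.15); st('up')
# view of plug: same tool-relation as ring view
a=np.radians(-8); off=np.array([-np.sin(a),np.cos(a),0])*.065
plug=np.array([.4487,-.0831])
manip.move_pose(np.array([plug[0],plug[1],.22])-off,Q(-8)); manip.sleep(.3); st('view')
c,p,im=look('h_plug'); print(proj(c,[*plug,.04]),proj(c,[*plug,.073]))
crop(im,220,60,200,260,2.3,'pics/h1.png')
u,v=proj(c,[*plug,.05]).astype(int); crop(im,u-40,v-40,80,80,8,'pics/h2.png'); print(u,v)
E
```

```text
grip t 13.09 tcp [ 0.4932  0.2153 -0.0205] F [-2.2  0.3  0.3] gap 0.0387
up t 14.24 tcp [0.4927 0.2147 0.1291] F [-0.9 -0.7 -1.4] gap 0.0383
view t 15.95 tcp [ 0.4399 -0.1467  0.2199] F [-0.8 -0.8 -0.5] gap 0.0388
[320.09805542 146.29559381] [319.99339296 147.35253864]
320 146
```

View pics/h1.png

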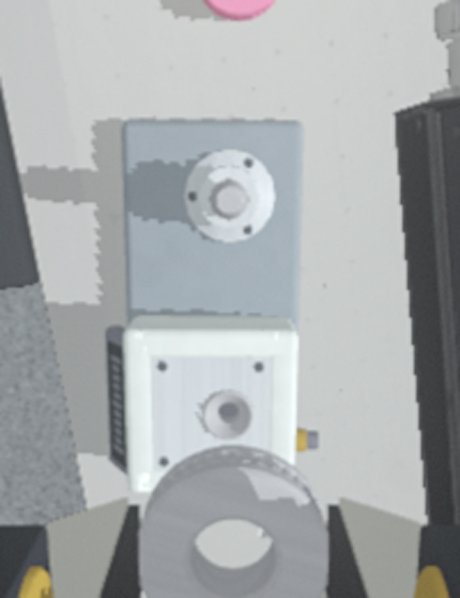

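View pics/h2.png

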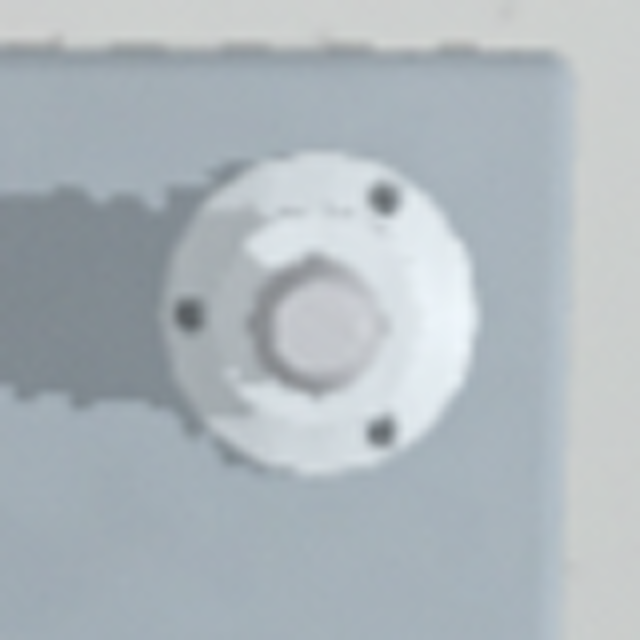

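Looking straight down the plug axis: tip at (320.25,146.4), and the held ring's bore at about (321.6,295), with both jaws on its sides. I'll compute the target, comparing the held ring's lateral position with the tool axis.

```bash
python3 - <<'E'
from h import *
import pickle
c,p=pickle.load(open('pics/h_plug.pkl','rb'))
tip=onz(c,320.25,146.4,.073); print('plug',tip, 'port',onz(c,220+228/2.3,60+413/2.3,.0535))
im=cv2.imread('pics/h_plug.png')
crop(im[:,:,::-1],270,245,105,75,7,'pics/h3.png')
M=R.from_quat(Q(-8)).as_matrix()
for z in(-.0245,-.0405): print(z,'tool axis px',proj(c,p+M@[0,0,z]),'edges',proj(c,p+M@[-.02,0,z]),proj(c,p+M@[.02,0,z]),'front',proj(c,p+M@[0,-.02,z]),'bore front/back',proj(c,p+M@[0,-.0088,z]),proj(c,p+M@[0,.0088,z]))
E
```

```text
plug [ 0.44904891 -0.08229703  0.073     ] port [ 0.43482045 -0.17536436  0.0535    ]
-0.0245 tool axis px [319.15098223 288.86854337] edges [279.66440637 288.81381447] [358.63578608 288.92326982] front [319.14777755 251.28259437] bore front/back [319.14959622 272.61274043] [319.15233208 304.70010608]
-0.0405 tool axis px [318.96424353 302.9490224 ] edges [275.8573178  302.88962057] [362.06905743 303.00842131] front [318.9544016  262.27775338] bore front/back [318.9599938  285.38721659] [318.96837234 320.01108146]
```

View pics/h3.png

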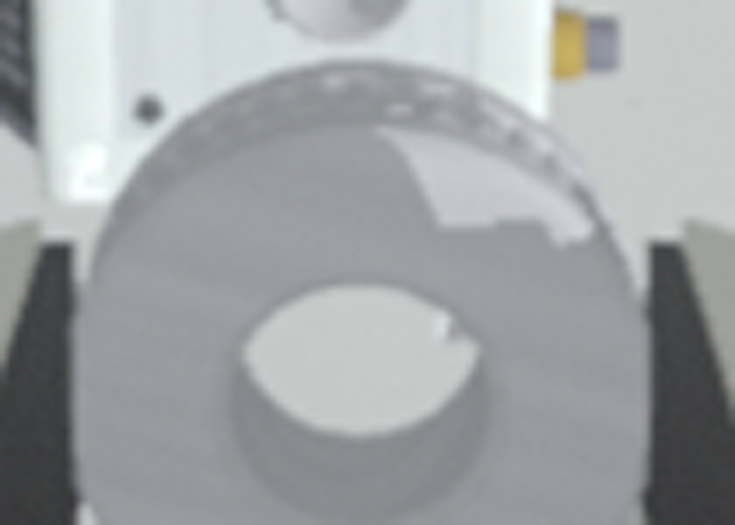

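The held ring appears 2.6 px (about 1.25 mm) toward +x of the nominal tool axis, and the triangulated finger midpoint agrees at +1.4 mm. So the wrist camera has an x bias of about 1.3 mm, which I'll subtract. In y the ring and plug were viewed at the same tool offset, so the bias cancels. I'll hover above the plug and check with the side camera.

```bash
python3 - <<'E'
from h import *
T=np.array([.4478,-.0821])
manip.move_pose(np.array([*T,.075]),Q(-8)); manip.sleep(.2)
manip.servo_line(np.array([*T,.060]),vel=.05); manip.sleep(.2); st('hover')
S=viewer.get_image('side'); cv2.imwrite('pics/i_side.png',S[:,:,::-1])
c=cal('side'); print(proj(c,[*T,.073]),proj(c,[*T,.0845]),proj(c,[*T,.1005]))
u,v=proj(c,[*T,.08]).astype(int); crop(S,u-40,v-35,80,70,9,'pics/i1.png'); print(u-40,v-35)
E
```

```text
hover t 17.53 tcp [ 0.448  -0.082   0.0601] F [-0.5 -0.9 -0.5] gap 0.0383
[333.13187479 239.67116583] [333.19449763 236.24518671] [333.28297543 231.40473131]
293 202
```

View pics/i1.png

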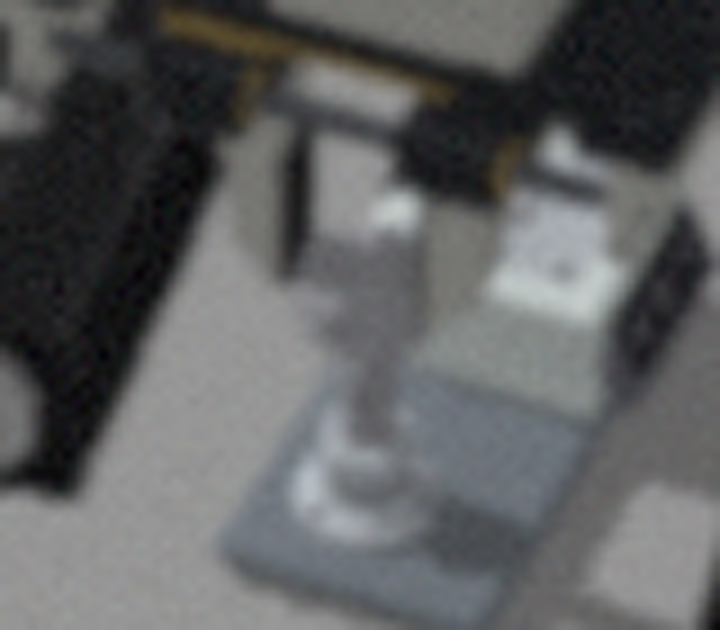

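In the side view the plug axis (crop x≈378) looks about 1.7 px right of the ring centre (crop x≈362), which disagrees with the wrist estimate. I'll measure it properly using the clean side and top images.

```bash
python3 - <<'E'
from h import *
A=cv2.imread('pics/f_side.png')[:,:,::-1]; crop(A,310,225,50,45,14,'pics/j1.png')
B=cv2.imread('pics/i_side.png')[:,:,::-1]; crop(B,310,210,50,60,10,'pics/j2.png')
c=cal('side');t=cal('top')
T=np.array([.4478,-.0821])
for z in (.02,.04,.073): print(z,'side',proj(c,[*T,z]),'J',proj(c,[*(T+[.01,0]),z])-proj(c,[*T,z]),proj(c,[*(T+[0,.01]),z])-proj(c,[*T,z]),'top',proj(t,[*T,z]))
P=cv2.imread('pics/a_top.png')[:,:,::-1]; crop(P,305,245,40,40,14,'pics/j3.png')
E
```

```text
0.02 side [332.85330121 254.91140666] J [-3.76573703 -0.76524922] [-1.04682323  2.64524605] top [325.46625976 265.97704505]
0.04 side [332.95653267 249.26380582] J [-3.80688938 -0.76400504] [-1.05771955  2.64261579] top [325.55039263 264.84137044]
0.073 side [333.13187479 239.67116583] J [-3.87679324 -0.76141883] [-1.07620175  2.63658431] top [325.69495232 262.89001949]
```

View pics/j1.png

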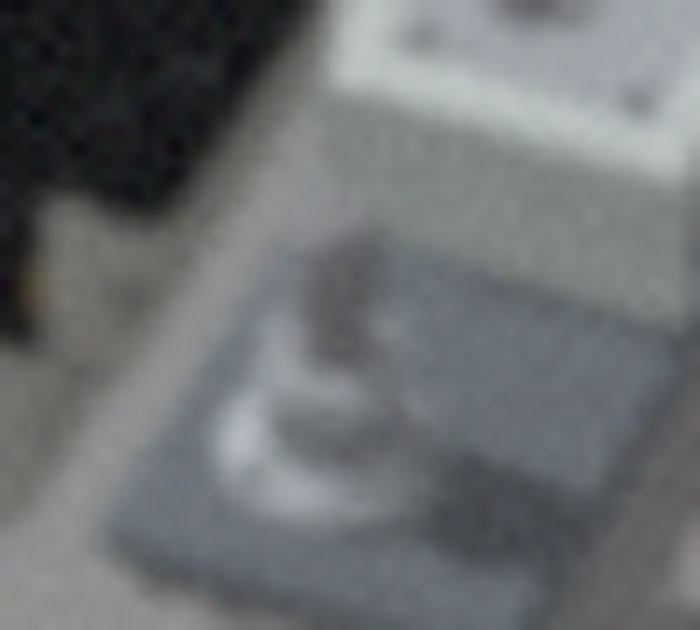

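View pics/j2.png

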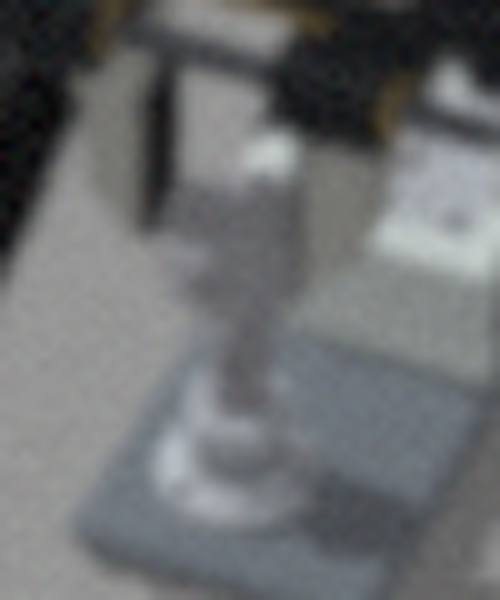

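View pics/j3.png

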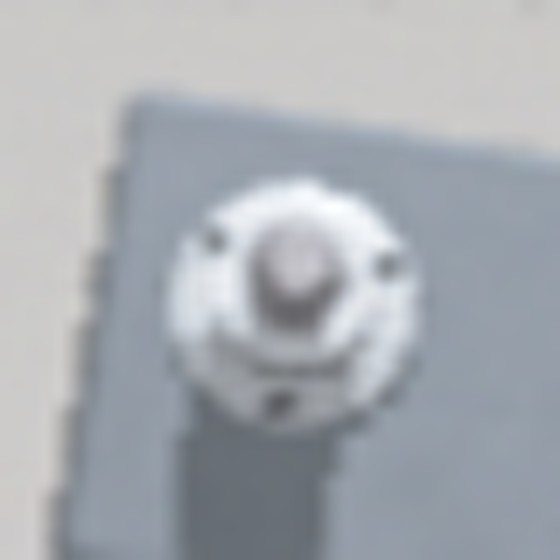

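Flange, pedestal and plug give side offsets of 0, +0.8 and +1.3 px, and the top view is within about 0.6 px. Together they suggest shifting by about (-1.0, -0.5) mm, well inside the 3.8 mm taper capture. I'll descend in guarded steps.

```bash
python3 - <<'E'
from h import *
T=np.array([.4468,-.0826])
effector.close(12)
manip.servo_line(np.array([*T,.056]),vel=.05); manip.sleep(.15); f0=manip.current_force(); st('start')
z=.056
while z>.0155:
    z-=.003; manip.servo_line(np.array([*T,z]),vel=.05); f=manip.current_force()-f0
    print(round(z,4),f.round(1),manip.current_tool_pos().round(4),round(manip.current_finger_gap(),4))
    if np.linalg.norm(f)>6: break
st('end')
E
```

```text
start t 18.2 tcp [ 0.4468 -0.0826  0.056 ] F [ 0.2 -0.1 -1.1] gap 0.0388
0.053 [-0.5 -0.1  0.7] [ 0.4466 -0.0826  0.0528] 0.0388
0.05 [ 0.1  0.8 -0.9] [ 0.4466 -0.0825  0.0498] 0.0384
0.047 [-0.4 -0.5  0.3] [ 0.4466 -0.0826  0.0468] 0.0388
0.044 [-0.7  0.6 -0.1] [ 0.4466 -0.0826  0.0438] 0.0382
0.041 [-0.5  0.3 -0.2] [ 0.4466 -0.0826  0.0408] 0.0387
0.038 [-0.1 -0.1 -0.3] [ 0.4466 -0.0826  0.0378] 0.0391
0.035 [ 0.5  0.2 -0. ] [ 0.4466 -0.0825  0.0348] 0.0389
0.032 [-0.2  0.  -0. ] [ 0.4466 -0.0825  0.0318] 0.0387
0.029 [ 0.2 -0.1  0.3] [ 0.4467 -0.0825  0.0288] 0.0387
0.026 [ 0.4 -0.2  0.2] [ 0.4466 -0.0826  0.0258] 0.0386
0.023 [ 0.  -0.2  0.5] [ 0.4466 -0.0826  0.0228] 0.0384
0.02 [-1.1 -0.2 -0.1] [ 0.4466 -0.0826  0.0198] 0.0385
0.017 [-0.1 -0.4 -0.2] [ 0.4467 -0.0826  0.0168] 0.0386
0.014 [-1.  -0.4  4.2] [ 0.4472 -0.0826  0.0142] 0.0383
end t 21.7 tcp [ 0.4472 -0.0826  0.0142] F [-0.8 -0.5  3.1] gap 0.0383
```

The ring slid on with no side force, and contact came at TCP z≈0.015, exactly the predicted seat height. Releasing, retreating and checking.

```bash
python3 - <<'E'
from h import *
effector.open_jaws(); st('open')
manip.servo_line(np.array([.4468,-.0826,.09]),vel=.2)
a=np.radians(-8); off=np.array([-np.sin(a),np.cos(a),0])*.065
manip.move_pose(np.array([.4468,-.0826,.22])-off,Q(-8)); manip.sleep(.2); st('view')
c,p,im=look('k_plug'); crop(im,270,100,100,130,6,'pics/k1.png')
S=viewer.get_image('side'); crop(S,300,205,70,65,10,'pics/k2.png')
E
```

```text
open t 22.68 tcp [ 0.4468 -0.0826  0.014 ] F [ 0.1 -0.8  0.1] gap 0.0918
view t 24.05 tcp [ 0.4368 -0.1459  0.2186] F [-0.1  0.8 -0.3] gap 0.0915
```

View pics/k1.png

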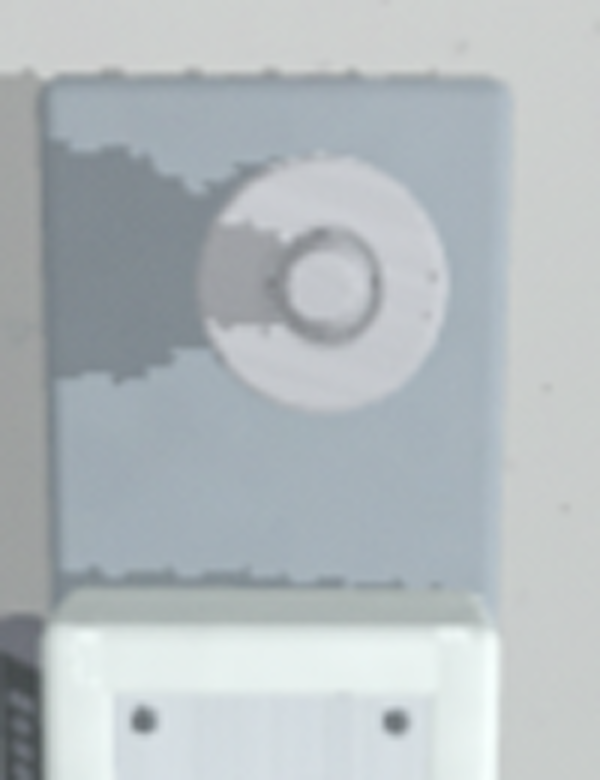

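View pics/k2.png

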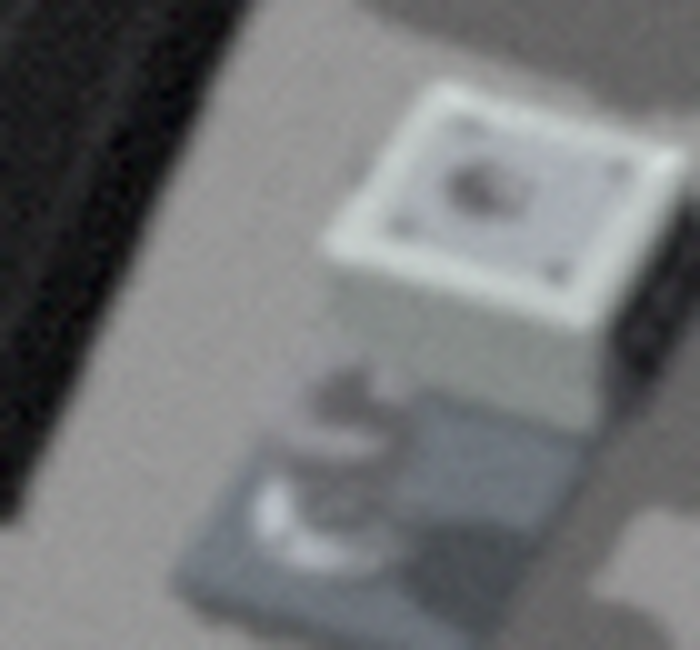

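The ring is home: concentric with the plug tip at wrist (324.7,147), with the plug protruding through it in the side view. Next I'll get the camera bias from the now-known plug position and view the stylus at the same tool offset.

```bash
python3 - <<'E'
from h import *
import pickle
c,p=pickle.load(open('pics/k_plug.pkl','rb'))
tip=onz(c,324.7,147,.073); b=tip[:2]-[.447,-.0826]; print('bias',b)
a=np.radians(-8); off=np.array([-np.sin(a),np.cos(a),0])*.065
s=np.array([.4399,-.3676])-b
manip.move_pose(np.array([*s,.25])-off,Q(-8)); manip.sleep(.2); st('view')
c,p,im=look('l_sty'); u,v=proj(c,[*(s+b),.104]); print(u,v); u=int(u);v=int(v)
crop(im,u-40,v-40,80,80,8,'pics/l1.png'); print(u-40,v-40)
E
```

```text
bias [0.0026011  0.00022041]
view t 25.46 tcp [ 0.4292 -0.4305  0.2505] F [-0.7 -1.  -0.1] gap 0.0918
322.29076208085695 147.71665857731057
282 107
```

View pics/l1.png

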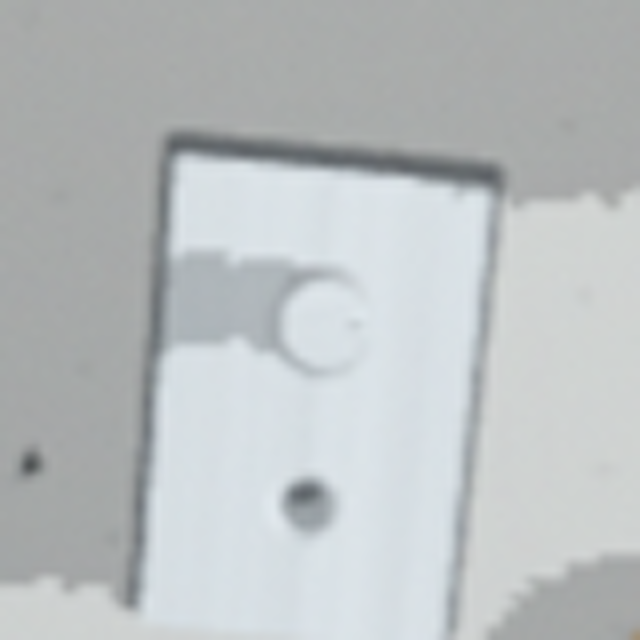

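The stylus top is at (322.9,147.2). Grasping.

```bash
python3 - <<'E'
from h import *
import pickle
c,p=pickle.load(open('pics/l_sty.pkl','rb'))
s=onz(c,322.9,147.2,.104)[:2]-[.0026,.0002]; print(s)
manip.servo_line(np.array([*s,.12]),vel=.25)
manip.servo_line(np.array([*s,.0285]),vel=.15); st('down')
effector.close(8); st('close')
effector.close(28); st('grip')
manip.servo_line(np.array([*s,.0285+.065]),vel=.15); st('up')
S=viewer.get_image('side'); cv2.imwrite('pics/m_side.png',S[:,:,::-1]); crop(S,310,110,100,90,8,'pics/m1.png')
c,p,im=look('m_w'); crop(im,200,180,240,140,3,'pics/m2.png')
E
```

```text
[ 0.43791235 -0.36742271]
down t 27.0 tcp [ 0.4388 -0.3678  0.0294] F [ 0.5 -0.4  0. ] gap 0.0918
close t 28.22 tcp [ 0.4379 -0.3674  0.0285] F [0.3 0.5 0.2] gap 0.0115
grip t 28.43 tcp [ 0.4379 -0.3674  0.0285] F [0.1 0.  0.3] gap 0.0113
up t 29.02 tcp [ 0.4374 -0.3676  0.0933] F [-0.8  1.  -1.2] gap 0.0112
```

View pics/m1.png

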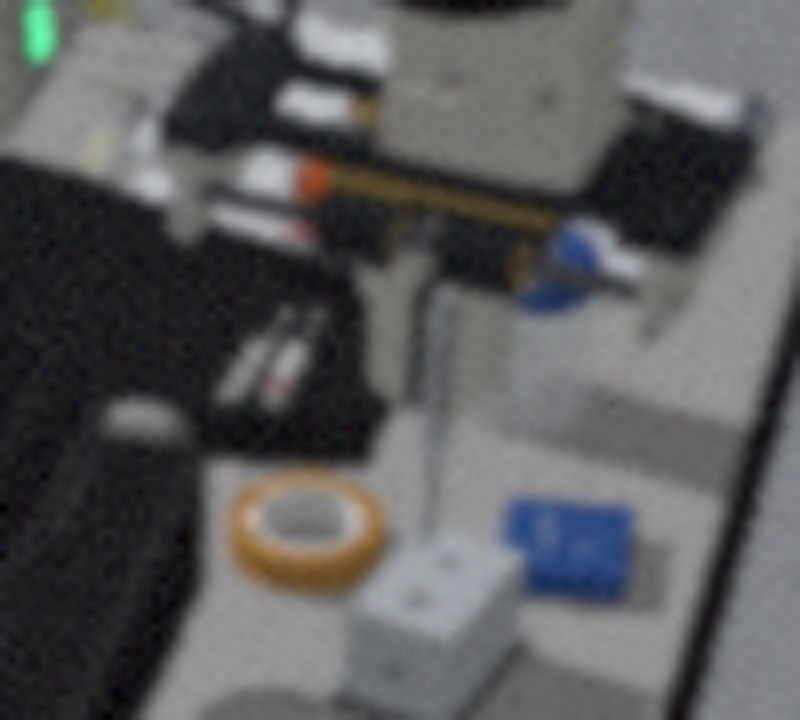

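View pics/m2.png

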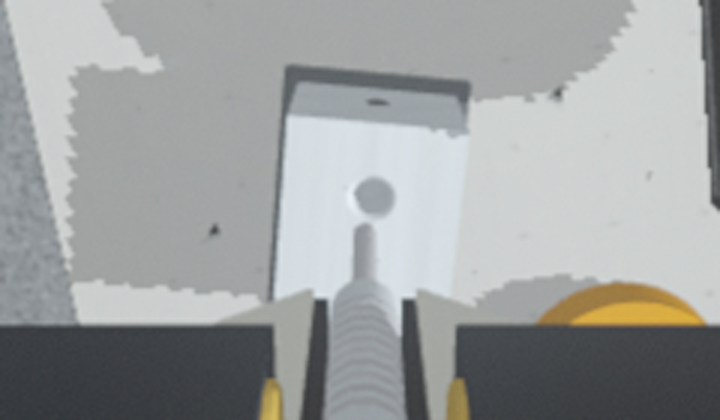

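The stylus is held and clear of the stand, with its tip at wrist (321.3,256). I'll check for tilt, then move above the port and view both tip and port in one image.

```bash
python3 - <<'E'
from h import *
import pickle
c,p=pickle.load(open('pics/m_w.pkl','rb'))
t=onz(c,321.3,256,p[2]-.0245); print('tip cam',t,'rel TCP',(t-p)[:2], 'minus bias', (t-p)[:2]-[.0013,0])
P=np.array([.4327,-.1765])
manip.servo_line(np.array([.4374,-.3676,.12]),vel=.2)
manip.move_pose(np.array([*P,.12]),Q(-8)); manip.sleep(.3); st('above port')
c,p,im=look('n_w'); crop(im,220,160,200,160,4,'pics/n1.png')
S=viewer.get_image('side'); cv2.imwrite('pics/n_side.png',S[:,:,::-1]); crop(S,310,170,80,80,8,'pics/n2.png')
E
```

```text
tip cam [ 0.43818076 -0.36651887  0.06815873] rel TCP [0.00119192 0.00084042] minus bias [-0.00010808  0.00084042]
above port t 30.48 tcp [ 0.4328 -0.1775  0.1199] F [ 0.5 -0.7 -0.2] gap 0.0115
```

View pics/n1.png

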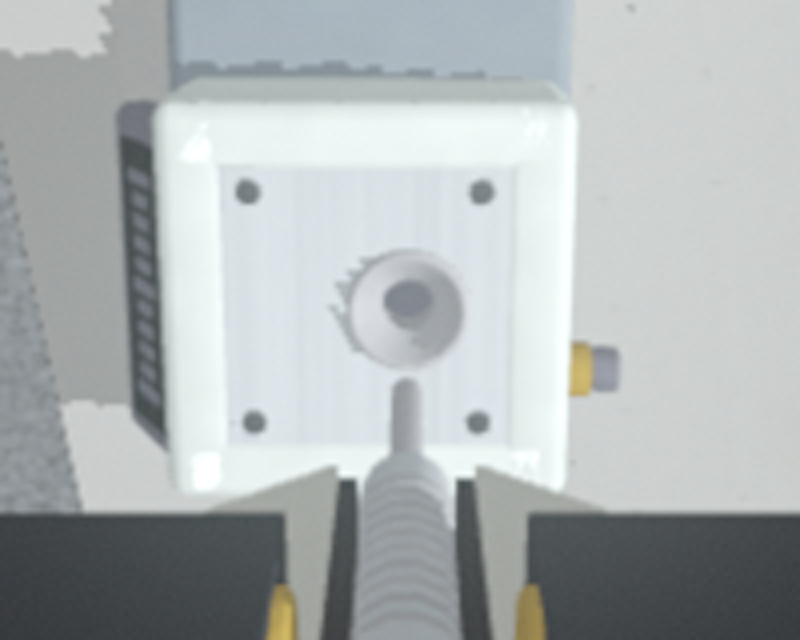

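View pics/n2.png

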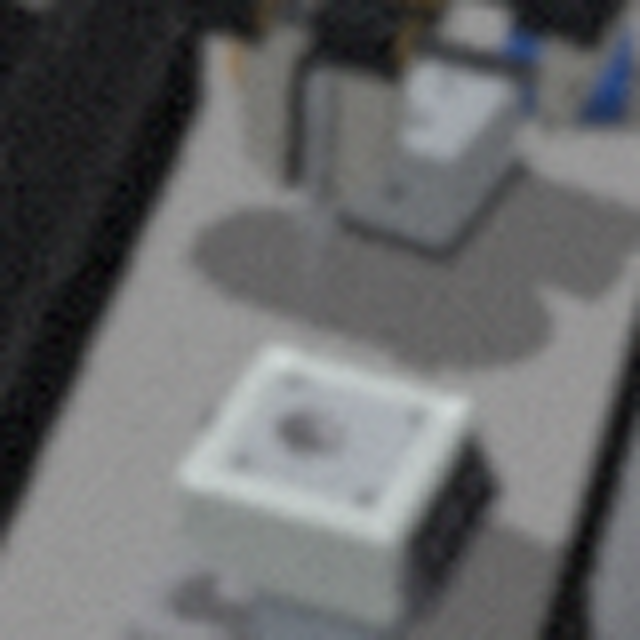

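```bash
python3 - <<'E'
from h import *
import pickle
c,p=pickle.load(open('pics/n_w.pkl','rb'))
port=onz(c,322,237,.0535); 
for dz in (.0235,.0245,.0265): 
    t=onz(c,321.5,255.3,p[2]-dz); print('port-tip',(port-t)[:2].round(4))
print('port',port,'minus bias',port[:2]-[.0026,.0002],p)
E
```

```text
port-tip [ 0.0004 -0.0001]
port-tip [0.0005 0.0003]
port-tip [0.0005 0.0009]
port [ 0.43468991 -0.17598621  0.0535    ] minus bias [ 0.43208991 -0.17618621] [ 0.4327855  -0.17750007  0.11987583]
```

The tip is within 0.5 mm of the port axis in the same image. Descending guarded.

```bash
python3 - <<'E'
from h import *
P=np.array([.4328,-.1768])
manip.servo_line(np.array([*P,.072]),vel=.06); manip.sleep(.15)
f0=np.mean([manip.current_force() for _ in range(5)],0); st('at'); print(f0)
z=.072
while z>.050:
    z-=.0015 if z>.064 else .0007
    manip.servo_line(np.array([*P,z]),vel=.03); f=manip.current_force()-f0
    print(round(z,4),f.round(1),manip.current_tool_pos().round(4))
    if f[2]>8 or np.linalg.norm(f[:2])>8: break
manip.sleep(.3); print(manip.current_force()-f0); st('end')
E
```

```text
at t 31.68 tcp [ 0.4331 -0.177   0.0724] F [-0.1 -0.4 -1.1] gap 0.0112
[-0.08120662 -0.35054772 -1.0807188 ]
0.0705 [-0.   0.1  0.1] [ 0.4327 -0.1769  0.0705]
0.069 [0.3 0.2 1.2] [ 0.4327 -0.1768  0.0689]
0.0675 [0.9 0.3 1. ] [ 0.4327 -0.1767  0.0674]
0.066 [-0.   0.2  0.6] [ 0.4327 -0.1768  0.0659]
0.0645 [0.5 0.3 0.2] [ 0.4327 -0.1768  0.0644]
0.063 [-0.5  1.6 -0.2] [ 0.4327 -0.1768  0.0629]
0.0623 [-0.   0.8  1.2] [ 0.4328 -0.1767  0.0622]
0.0616 [-0.2  0.8  1.1] [ 0.4328 -0.1768  0.0616]
0.0609 [-0.   0.9  3.6] [ 0.4329 -0.1768  0.061 ]
0.0602 [-1.   0.8  4.2] [ 0.4329 -0.1768  0.0602]
0.0595 [-0.3  0.5  3.4] [ 0.4329 -0.1768  0.0595]
0.0588 [0.2 0.5 3.9] [ 0.4329 -0.1768  0.0588]
0.0581 [-0.1  1.1  3.9] [ 0.4329 -0.1768  0.0581]
0.0574 [-0.2  0.4  4.3] [ 0.4329 -0.1768  0.0574]
0.0567 [0.3 0.7 4.5] [ 0.4329 -0.1768  0.0567]
0.056 [0.1 0.4 5. ] [ 0.4329 -0.1768  0.056 ]
0.0553 [-1.4  0.1  6.1] [ 0.4329 -0.1768  0.0554]
0.0546 [-1.4  0.8 11.8] [ 0.4331 -0.1769  0.0552]
[-1.74524168  1.1946652  12.6899849 ]
end t 36.48 tcp [ 0.4332 -0.1769  0.0552] F [-1.8  0.8 11.6] gap 0.0112
```

The force curve matches the description: contact at z≈0.0612, rising to about 5 N over 6 mm, then a hard stop at 12 N, below the 40 N limit. One last look before handing in.

```bash
python3 - <<'E'
from h import *
st('hold')
S=viewer.get_image('side'); crop(S,220,190,190,210,2.8,'pics/o1.png')
c,p,im=look('o_w'); crop(im,220,80,200,240,2.5,'pics/o2.png')
manip.sleep(.3); st('hold')
E
```

```text
hold t 36.48 tcp [ 0.4332 -0.1769  0.0552] F [-1.8  0.8 11.6] gap 0.0112
hold t 36.88 tcp [ 0.4332 -0.1769  0.0552] F [-2.4  0.1 11.4] gap 0.0113
```

View pics/o1.png

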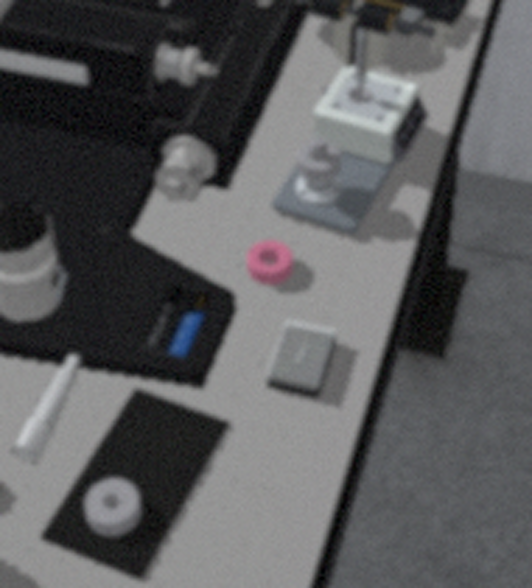

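View pics/o2.png

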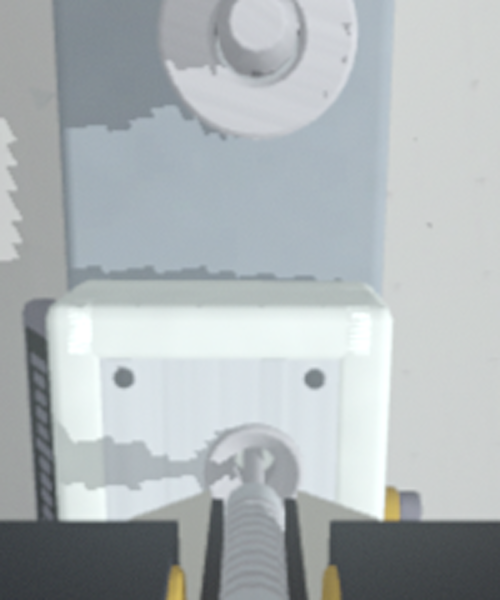

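The shank is down in the port (o2 at 255,470), the wide ring sits on the plug, the narrow ring is on the pad, and the bystanders look undisturbed. Handing in.

```bash
python3 -c "
from h import *
manip.hand_in(); st('done')"
```

```text
the job is handed in; nothing more can be done
the job is handed in; nothing more can be done
```

The job is handed in at about 37 s of the 58 s allowed; the simulator gives no verdict, so these are my own checks. The wide-bore ring is home on the plug and released. The stylus is still gripped and holds the zero button at its stop.

- **Ring:** It slid on with no noticeable side force. Contact came at the expected seat height, and the pictures afterwards show it concentric with the plug. I judged level and height from those, not from a direct measurement.
- **Button:** The stylus met it at TCP z≈0.061. Force rose to about 5 N over 6 mm to a hard stop, then held steady at about 12 N (limit 40 N).
- **Other objects:** The last side view shows the narrow ring on the pad and the nearby objects undisturbed. I did not measure the bystanders' positions again.

Checks that failed or disagreed:
- **First grasp:** It closed on air. The real fingertips are about 27 mm behind the reported TCP, so I triangulated them and corrected for it.
- **Wrist camera:** It read about 2.6 mm too far along x at working distance. I corrected it by comparing against the held ring and the plug.
- **Ring spacing:** The two rings measured about 69 mm apart instead of about 74 mm. I never explained this, and it had no effect.

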